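# Latch the clamp strap over the setting standard

## Robot

A 7-joint arm with a two-finger parallel gripper is mounted at the origin on the work surface. World frame = base frame: x ahead of the robot, y to its left, z up, the work surface at z = 0. Lengths are in m, angles in degrees, forces in N, time in s.
With the tool pointing down it reaches from about 0.425 to 0.825 m from the base axis. Payload 3.6 kg.
Tool frame: the origin (TCP) lies on the centre line of the jaws, within the pads' length; the fingertips stand 11 mm ahead of it and the grasp point (between the pads) lies 8 mm behind it; y points along the fingers, z is the direction in which the jaws open and shut, and the axes are right-handed (so a half turn about y gives the same grasp; the last joint's range is limited). The gripper opens to 85 mm and grips with 20 to 120 N. Pads are 22 mm wide; open, the fingers measure 114 mm over their backs; the gripper's body (76 mm by 85 mm) begins 54 mm behind the grasp point. The pads swing forward as they close: fully open they stand 13 mm farther back than shut.
Start: joints at [62.939, 35.231, -0.722, 81.555, 0.464, 63.22, -2.315], TCP at [0.28, -0.586, 0.242] pointing down, gripper open.
Joint ranges: [-178.69, 178.69], [-17.37, 117.87], [-77.05, 75.6], [15.02, 138.74], [-78.02, 258.01], [0.78, 113.62], [-162.83, 162.83]. Speed limits (degrees/s): [159.86, 159.86, 180, 180, 180, 180, 180].

## Interface

Orientations are given as [roll, pitch, yaw] about the fixed x, y, z axes, in that order (R = Rz(yaw) Ry(pitch) Rx(roll)).
In Python, from workcell import arm gives the robot as it stands.
- The arm moves only by the tool move_arm, never from a script. Its argument "steps" is a list of rows, each a list of 2 entries, a list of its own where there are three numbers: the shift along the world's x, y, z in m, then the turn about the world's z in degrees. A call has 1 to 20 rows; each row is the pose to reach, as a shift and turn from the pose commanded when the call began; what a row does not reach only later rows make up. A row lasts 1/12 s, in which the tool goes at most 41.7 mm and 7.16 degrees, less where a joint would pass 70% of its speed; a pose out of reach is approached as far as the arm can. A call with a gripper value outside its range is refused whole. "hand" is the finger opening in m, from 0 to 0.0854, set as the call begins (left out, the last holds). The fingers move at their own pace and stop on an object; the grip force is fixed at half the most. Time passes only in rows, so rows that repeat a pose let the fingers close. It gives the time, the measured TCP pose, the force and the opening at its end, in the units of the state.
- arm.observe(): the state, without advancing time (a new reading comes with each control period).
- arm.capture(name): name is "side" or "top" or "wrist"; returns a dict with "pixels" (420x560x3 uint8, red, green, blue), "fovy" (degrees; the focal length in pixels is half the picture's height over the tangent of half this angle, whatever the lens; pixels are square), "cx", "cy" (the principal point, pixels), "k1" (the pictures are not rectified: a ray, as slopes to the right and down, at radius r is drawn at 1 + k1 r^2 times it, then the intrinsics apply), "eye" and "rotation" of the camera in the world; the wrist camera has in their place "mount" (4x4, takes a point from camera to tool coordinates, whose origin is the TCP and whose axes are the tool frame's). Camera axes: x right, y down, z forward; pixel columns grow to the right and rows downward; lengths in m; the calibration is good to about 2 mm. A picture is of the moment at which its call begins: read the wrist's pose just before it. There is no depth.
- arm.job_done(): hands the job in, once; it reports no verdict.
Trained networks look in a picture, given as the dict that the camera call returned (one of the last four; its "shot" number tells which), for a name from the list of things; names that differ only in an ending like _2 or _b are one class to them, and where a whole thing is asked for, a point or a joint stands for the part that bears it (a point fixed in the world has none). Each returns a list of dicts, best first, with "score" (0 to 1); they miss things now and then, are a little off and sometimes report something else, mostly with a low value. They report only what shows in the picture. A call takes as long as a camera call. They do not tell look-alikes from the thing itself.
- arm.search_frame(picture, thing): "bbox" ([left, top, right, bottom] in pixels, round what is visible of it).
- arm.silhouettes(picture, thing): "region" (420x560 bool, what is visible of it) and "bbox" ([left, top, right, bottom] in pixels, round what is visible of it).
- arm.pinpoint(picture, thing): "centre" ([column, row] in pixels: a listed point, or the origin of a listed thing).
The state is a dict: "time_s": time; "qpos": joint angles; "joint_velocities": joint speeds; "tau": joint torques, N m; "position": TCP position; "eef_rot": TCP orientation; "wrist_force": force on the tool from outside, world axes, zero at the start; "torque": the same for the moment, N m; "finger_gap": opening from 0.0 (shut) to 1.0 (fully open).
Only numpy, scipy, OpenCV 4.12 (cv2) and the standard library are available. Lean on these libraries where they do the work, as an engineer would, in place of code of your own. Each camera call takes 0.05 s, during which the arm holds its last target.

## Task

The steel cylinder lies ready in its V-cradle. Swing the hinged strap over it and press its orange end fully home until the strap snaps past the two spring balls of the catch; only then turn the strap's black wing knob clockwise (seen from above) until it comes tight against its stop. Leave the cylinder in its cradle, the other things on the bench where they are, and let go of everything.

Things in the scene. Friction and masses are not known exactly. Their poses are not given: they have to be found in the camera images.
- fixture: Blue fixture fixed to the bench. Base 130 (x) x 210 (y -120 to +90) x 25 mm; origin on the bench below the middle of the V-cradle, z up. Hinge cheeks, 115 mm high, at y = -90 mm carry the strap (axis along fixture x). Catch at y = +65 mm: a fork of two posts 120 mm high, 52 mm apart; from each a 14 mm spring-loaded steel ball sticks out inwards, over the closed strap.
- hinge (a point): Point on the strap's hinge axis, mid-width, 100 mm above the bench; axes as the fixture's.
- catch (a point): Middle of the fork where the strap's middle line lies when closed, 155 mm from the hinge axis, 100 mm above the bench; axes as the fixture's. The balls lie 8 mm higher, 22 mm to either side.
- strap (a joint): Opening angle of the strap, rad: 0 = level, fully home in the catch (hard stop); grows to 1.75 as the orange end lifts (1.57 = upright). Stiff hinge: it stays where it is left. Resting on the spring balls it stands at about 0.1; about 12 N down on the orange end snaps it past them.
- strap_tab (a point): Middle of the strap's orange end piece, 185 mm from the hinge axis. The strap is a flat bar 32 mm wide, 10 mm thick, 200 mm from hinge axis to tip; the orange piece is its last 35 mm, 30 mm wide. Axes: x across the width (hinge axis), y towards the tip, z the upper face's normal. Closed, the orange end overhangs the base: 95 mm of free air below it.
- knob (a joint): Turn of the captive wing knob in the strap, rad: grows clockwise seen from above (strap closed); tight against its stop at 2.9. It turns with slight friction and stays where it is left.
- knob_grip (a point): Middle of the knob's black wing bar, 34 mm above the strap's middle plane, 90 mm from the hinge axis. The wing is 56 mm long (point x), 14 mm thick (y), 34 mm high (z, the turning axis; 17 mm above and below this point), white mark at its +x end; under it a steel hub 30 mm across, 12 mm high, on the strap.
- standard: Bright steel cylinder (setting standard), 40 mm diameter, 80 mm long, lying loose in the V along fixture x; origin at the middle of its underside, 38 mm above the bench.
- bottle: Bystander: amber bottle with black cap, 60 mm diameter, 130 mm tall; origin at its underside.
- ring_gauge: Bystander: dark steel ring, 90 mm outer diameter, 26 mm high; origin at its underside.
- ceramic_block: Bystander: white ceramic block 100 x 60 x 22 mm; origin at its underside.
- brush: Bystander: small brush, 170 mm long, lying on the bench; origin near its middle.
Not all that is in view belongs to the job. What is shaped like the standard but green or yellow is not meant.

How it is judged (in metres and radians):
On the way, in this order (a step that is already met when the one before it is completed fails the run):
1. the strap is home in its catch while the knob is still loose (value of joint strap below 0.035 rad and value of joint knob below 1.6 rad), for 0.2 s.
2. the knob is turned tight with the strap home (value of joint strap below 0.035 rad and value of joint knob above 2.75 rad), for 0.2 s.
At the end, for the whole second after the job is handed in: The strap is home in its catch (within 0.035 rad of level), the knob is turned to within 0.15 rad of its stop (2.75 or more), and the cylinder lies still in its V-cradle (all of step 2 and velocity of joint knob below 0.05 rad/s and linear speed of standard below 0.01 m/s and distance between standard and fixture below 0.055 m); the robot touches nothing.
It fails at once if the standard is disturbed (distance of standard from where it was at the start of the episode above 0.02 m).
It fails at once if the bottle is disturbed (distance of bottle from where it was at the start of the episode above 0.03 m).
It fails at once if the ring gauge is disturbed (distance of ring_gauge from where it was at the start of the episode above 0.03 m).
It fails at once if the ceramic block is disturbed (distance of ceramic_block from where it was at the start of the episode above 0.03 m).
It fails at once if the brush is disturbed (distance of brush from where it was at the start of the episode above 0.03 m).
It also fails if it takes over 72 s, if anything falls off the work surface, if the arm or the gripper's body presses on something with over 40 N, if the wrist force passes 120 N, or if a joint passes its speed limit or range.

## Working session

There is one attempt and no reset: what is moved stays moved. The work goes in short steps, Python scripts to look and compute and a tool call to move; the robot and the scene stay as the last step left them, time stands still between calls to the robot, and variables do not carry over. Pictures are saved under pics/ and viewed, and the job is handed in when it is done.

Besides the shell and the picture viewer there is one more tool, called by a JSON object that holds its "method" and its "body". move_arm: Moves the arm, as the interface text tells. Its arguments: {"type":"object","properties":{"steps":{"type":"array"},"hand":{"type":"number"}},"required":["steps"]}

```bash
ls; mkdir -p pics
cat > h.py <<'E'
import numpy as np, cv2
from workcell import arm
from scipy.spatial.transform import Rotation as R
def save(p,n): cv2.imwrite('pics/'+n+'.png',p['pixels'][:,:,::-1])
def K(p):
    f=210/np.tan(np.radians(p['fovy'])/2); return f
def pose(p,st=None):
    if 'eye' in p: return np.array(p['eye']),np.array(p['rotation'])
    T=np.eye(4);T[:3,3]=st['position'];T[:3,:3]=R.from_euler('xyz',st['eef_rot'],degrees=True).as_matrix()
    M=T@np.array(p['mount']);return M[:3,3],M[:3,:3]
def ray(p,uv,st=None):
    f=K(p);d=np.array([(uv[0]-p['cx'])/f,(uv[1]-p['cy'])/f]);s=d.copy()
    for _ in range(30): s=d/(1+p['k1']*(s@s))
    e,Rm=pose(p,st);v=Rm@np.array([s[0],s[1],1]);return e,v/np.linalg.norm(v)
def atz(p,uv,z,st=None):
    e,v=ray(p,uv,st);return e+v*(z-e[2])/v[2]
def proj(p,X,st=None):
    e,Rm=pose(p,st);c=Rm.T@(np.array(X)-e);s=c[:2]/c[2];s=s*(1+p['k1']*(s@s));return s*K(p)+[p['cx'],p['cy']]
def tri(rays):
    A=np.zeros((3,3));b=np.zeros(3)
    for e,v in rays:
        P=np.eye(3)-np.outer(v,v);A+=P;b+=P@e
    X=np.linalg.solve(A,b);return X,[np.linalg.norm(np.cross(X-e,v)) for e,v in rays]
E
python3 - <<'E'
from h import *
st=arm.observe();print({k:np.round(v,3) for k,v in st.items()})
for n in ['side','top']:
    p=arm.capture(n);save(p,n+'0');print(n,p['fovy'],p['k1'],p['cx'],p['cy'],np.round(p['eye'],3),np.round(p['rotation'],3).tolist())
    for t in ['fixture','hinge','catch','strap_tab','knob_grip','standard','bottle','ring_gauge','ceramic_block','brush']:
        print(t,[(np.round(d['centre'],1),round(d['score'],2)) for d in arm.pinpoint(p,t)][:4])
E
```

```text
pics
{'time_s': np.float64(0.0), 'qpos': array([62.94 , 35.291, -0.722, 81.643,  0.462, 63.22 , -2.313]), 'joint_velocities': array([ 0.018, -0.013, -0.029, -0.075, -0.009, -0.009, -0.027]), 'tau': array([ 0.0000e+00, -4.6921e+01,  2.5900e-01, -1.7103e+01,  1.0000e-02,
        1.0000e-02, -0.0000e+00]), 'position': array([ 0.28 , -0.586,  0.241]), 'eef_rot': array([ -90.151,   -0.   , -154.455]), 'wrist_force': array([-0.243,  0.396,  0.372]), 'torque': array([0.039, 0.029, 0.023]), 'finger_gap': np.float64(1.002)}
side 42.90505611779938 -0.2116114971371084 273.390213727734 206.25794234303754 [0.427 0.792 1.109] [-141.81, -0.636, -168.991]
fixture [(array([262. , 237.7]), 0.6), (array([276.6, 243.9]), 0.56)]
hinge [(array([284.2, 190.6]), 0.74), (array([326.8, 155.7]), 0.31)]
catch [(array([263.4, 237.9]), 0.74), (array([332.6, 344.7]), 0.66), (array([280.9, 133.9]), 0.2)]
strap_tab [(array([281.7, 157.2]), 0.8), (array([280.9, 134.9]), 0.67)]
knob_grip [(array([288. , 160.5]), 0.4), (array([281.6, 154. ]), 0.17), (array([272.1, 231.8]), 0.17)]
standard [(array([221.3, 212.1]), 0.89)
[... 306 characters left out ...]
229.5]), 0.24)]
top 48.20533231026205 -0.08037237482329002 285.2688908382477 215.3244240774417 [0.413 0.027 1.405] [-173.086, -0.709, -91.387]
fixture [(array([273. , 225.1]), 0.62)]
hinge [(array([305.9, 219.6]), 0.91)]
catch [(array([253.1, 217.3]), 0.69)]
strap_tab [(array([191.6, 283.4]), 0.67), (array([286.1, 211.2]), 0.58)]
knob_grip [(array([309.2, 221.6]), 0.47)]
standard [(array([210.8, 199.8]), 0.8), (array([290.4, 175.9]), 0.8), (array([275.3, 221.4]), 0.74), (array([254.5, 171.1]), 0.74)]
bottle [(array([383.5, 258.2]), 0.67)]
ring_gauge [(array([397.3, 205.3]), 0.65)]
ceramic_block [(array([156.1, 231.8]), 0.69)]
brush [(array([193.8, 283.1]), 0.72), (array([310., 221.]), 0.45)]
```

```bash
sed -i "s/np.array(p\['eye'\]),np.array(p\['rotation'\])/np.array(p['eye']),R.from_euler('xyz',p['rotation'],degrees=True).as_matrix()/" h.py
python3 - <<'E'
from h import *
import pickle
for n in ['side','top']:
    p=arm.capture(n); pickle.dump(p,open(n+'.pkl','wb'))
    im=p['pixels'][100:380,130:430,::-1] if n=='side' else p['pixels'][110:320,130:430,::-1]
    cv2.imwrite('pics/%sc.png'%n,cv2.resize(im,None,fx=2.1 if n=='side' else 2.6,fy=2.1 if n=='side' else 2.6,interpolation=cv2.INTER_CUBIC))
s=pickle.load(open('side.pkl','rb'));t=pickle.load(open('top.pkl','rb'))
for nm,a,b in [('hinge',(284.2,190.6),(305.9,219.6)),('catch',(263.4,237.9),(253.1,217.3))]:
    print(nm,tri([ray(s,a),ray(t,b)]),atz(s,a,.1),atz(t,b,.1))
E
```

```text
hinge (array([ 0.55556227, -0.05060392,  0.09046935]), [np.float64(0.0034701595615299168), np.float64(0.0034701595615300915)]) [ 0.55089653 -0.04246053  0.1       ] [ 0.55799829 -0.0500066   0.1       ]
catch (array([0.57167998, 0.09836577, 0.08819502]), [np.float64(0.0024236171334155324), np.float64(0.0024236171334159557)]) [0.57242505 0.1062799  0.1       ] [0.56784529 0.09763067 0.1       ]
```

View pics/side0.png

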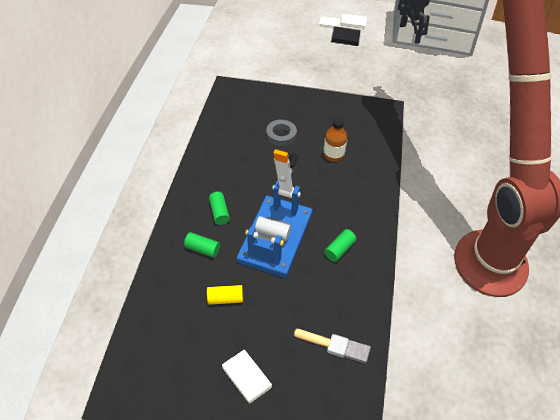

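View pics/sidec.png

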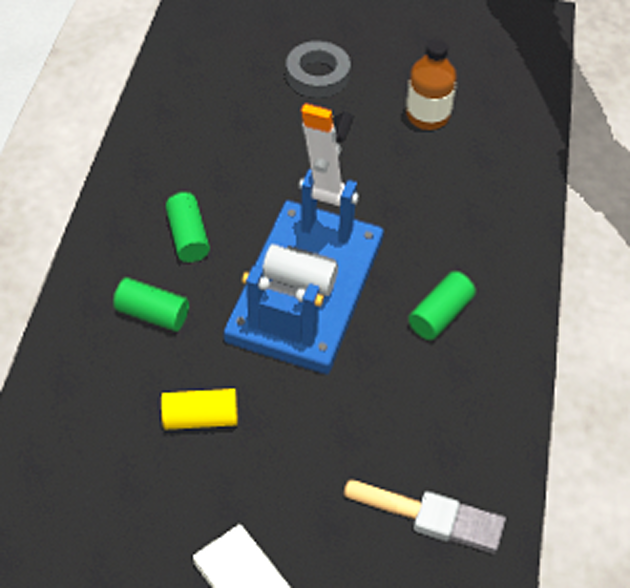

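View pics/topc.png

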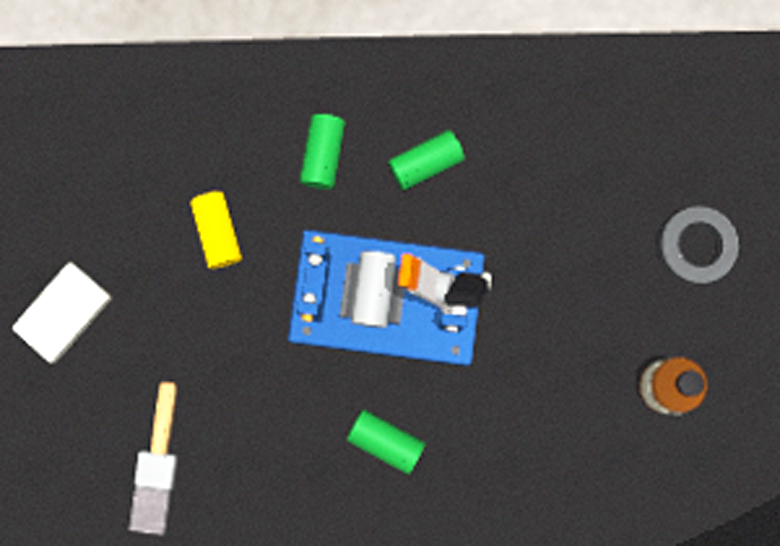

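Run:
```python
from h import *
import pickle
s=pickle.load(open('side.pkl','rb'));t=pickle.load(open('top.pkl','rb'))
# auto: blue mask corners top
im=t['pixels'].astype(int);m=((im[...,2]>110)&(im[...,2]>im[...,0]*1.6)&(im[...,1]<im[...,2]*0.8)).astype(np.uint8)
c=max(cv2.findContours(m,0,2)[0],key=cv2.contourArea);r=cv2.minAreaRect(c);print(r)
hull=cv2.convexHull(c);q=cv2.approxPolyDP(hull,4,True)[:,0];print(q.tolist())
cs=[(303,231),(484,254),(471,363),(289,341)]
loc=np.array([[65,90],[65,-120],[-65,-120],[-65,90]])/1000
W=np.array([atz(t,(a/2.6+130,b/2.6+110),.025)[:2] for a,b in cs]);print(W)
M=loc.mean(0);w=W.mean(0);A=(loc-M).T@(W-w)
th=np.arctan2(A[0,1]-A[1,0],A[0,0]+A[1,1]);Rm=np.array([[np.cos(th),-np.sin(th)],[np.sin(th),np.cos(th)]])
o=w-Rm@M;print('yaw',np.degrees(th),'o',o,'res',W-(loc@Rm.T+o))
F=lambda x,y,z:np.r_[Rm@[x,y]+o,z]
pts={'hinge':F(0,-.09,.1),'catch':F(0,.065,.1)}
for sg in(-1,1):pts['ball%d'%sg]=F(sg*.022,.065,.108)
for nm,X in pts.items():print(nm,np.round(X,4),proj(s,X).round(1),proj(t,X).round(1))
for nm,L in (('side',s),('top',t)):
    print(nm,[(np.round(d['bbox'],0),round(d['score'],2)) for d in arm.search_frame(arm.capture(nm),'strap_tab')])
```

```text
((278.31280517578125, 223.92274475097656), (71.3586196899414, 43.91099166870117), 7.495856761932373)
[[246, 199], [315, 207], [311, 249], [242, 241]]
[[ 0.63240947  0.1203018 ]
 [ 0.60119694 -0.08600595]
 [ 0.47716282 -0.06732246]
 [ 0.50685054  0.13796001]]
yaw -8.380493381531355 o [0.55659113 0.04107318] res [[-0.00160476 -0.00033685]
 [-0.00221058  0.00111302]
 [ 0.00236716  0.00084949]
 [ 0.00144817 -0.00162565]]
hinge [ 0.5435 -0.048   0.1   ] [287.6 189.4] [305.3 224.8]
catch [0.5661 0.1054 0.1   ] [266.2 238. ] [250.3 218. ]
ball-1 [0.5443 0.1086 0.108 ] [275.3 238.7] [249.1 225.5]
ball1 [0.5878 0.1022 0.108 ] [257.2 233.4] [251.2 209.9]
side [(array([240., 152., 313., 275.]), 0.65)]
top [(array([282., 205., 317., 234.]), 0.79), (array([266., 208., 282., 238.]), 0.28)]
```

Run:
```python
from h import *
import pickle
s=pickle.load(open('side.pkl','rb'));t=pickle.load(open('top.pkl','rb'))
P={}
for n,p in(('s',s),('t',t)):
    im=p['pixels'].astype(int);m=((im[...,0]>180)&(im[...,1]>70)&(im[...,1]<170)&(im[...,2]<70)).astype(np.uint8)
    k,l,st,c=cv2.connectedComponentsWithStats(m)
    for i in range(1,k):
        if st[i,4]>20: print(n,st[i],c[i])
th=np.radians(-8.38);Rm=np.array([[np.cos(th),-np.sin(th)],[np.sin(th),np.cos(th)]]);o=np.array([.5566,.0411])
for a in np.radians(range(60,101,5)):
    for r in (.185,):
      X=np.r_[Rm@[0,-.09+r*np.cos(a)]+o,.1+r*np.sin(a)]
      print(np.degrees(a).round(),X.round(3),proj(s,X).round(1),proj(t,X).round(1))
```

```text
t [286 209   5  12  37] [288.51351351 214.81081081]
60.0 [0.557 0.044 0.26 ] [276.2 172.3] [271.5 213.6]
65.0 [0.555 0.029 0.268] [278.5 165.3] [277.3 214. ]
70.0 [0.553 0.015 0.274] [280.8 158.5] [283.4 214.4]
75.0 [ 0.55  -0.001  0.279] [283.1 152.1] [289.7 214.9]
80.0 [ 0.548 -0.016  0.282] [285.5 146.1] [296.2 215.6]
85.0 [ 0.546 -0.032  0.284] [287.9 140.5] [302.9 216.3]
90.0 [ 0.543 -0.048  0.285] [290.2 135.4] [309.5 217.1]
95.0 [ 0.541 -0.064  0.284] [292.4 130.9] [316.2 217.9]
100.0 [ 0.539 -0.08   0.282] [294.6 126.9] [322.7 218.8]
```

Candidates for the target: the strap is the only orange-tipped bar, tip at side (281,156) and top (288,215). Other orange-like things are the bottle, top (383,258), and the catch screws, side (247,233). The knob is the black wing behind the strap, top (309,221). The other black thing is the bottle cap. The standard is the bright cylinder in the V, top (275,221). The green and yellow cylinders are decoys. The fixture fit agrees with the balls seen in both views. The strap stands at about 73°. First I move behind it.

{"method": "move_arm", "body": {"hand": 0, "steps": [[[0.013,0.025,0.01],3],[[0.026,0.05,0.02],6],[[0.04,0.075,0.03],9],[[0.055,0.105,0.04],12],[[0.07,0.135,0.048],16],[[0.085,0.165,0.048],20],[[0.1,0.195,0.048],24],[[0.118,0.225,0.048],28],[[0.134,0.255,0.048],32],[[0.15,0.285,0.048],36],[[0.166,0.315,0.048],40],[[0.182,0.345,0.048],44],[[0.2,0.375,0.048],48],[[0.214,0.405,0.048],52],[[0.23,0.435,0.048],56],[[0.245,0.46,0.048],56],[[0.257,0.485,0.048],56],[[0.264,0.5,0.048],56],[[0.266,0.506,0.048],56],[[0.266,0.506,0.048],56]]}}

```text
time_s: 3.07
position: [0.5466, -0.0785, 0.2903]
eef_rot: [-90.0, 0.0, -98.3]
wrist_force: [-0.1, -0.3, 0.2]
finger_gap: 0.003
```

Run:
```python
from h import *
st=arm.observe();print({k:np.round(v,3) for k,v in st.items()})
for n in ['side','wrist']:
    p=arm.capture(n);save(p,n+'1')
```

```text
{'time_s': np.float64(3.067), 'qpos': array([ 19.763,  25.025, -20.791,  93.495,   9.626,  63.25 , -11.842]), 'joint_velocities': array([ 2.388, -0.548,  2.875,  0.735,  1.001,  0.337,  0.86 ]), 'tau': array([-5.0100e-01, -3.7467e+01, -2.7660e+00, -1.7007e+01, -1.2000e-02,
       -3.3000e-02, -8.1000e-02]), 'position': array([ 0.547, -0.079,  0.29 ]), 'eef_rot': array([-9.0002e+01,  4.8000e-02, -9.8255e+01]), 'wrist_force': array([-0.05 , -0.282,  0.23 ]), 'torque': array([ 0.031, -0.028, -0.053]), 'finger_gap': np.float64(0.003)}
```

View pics/side1.png

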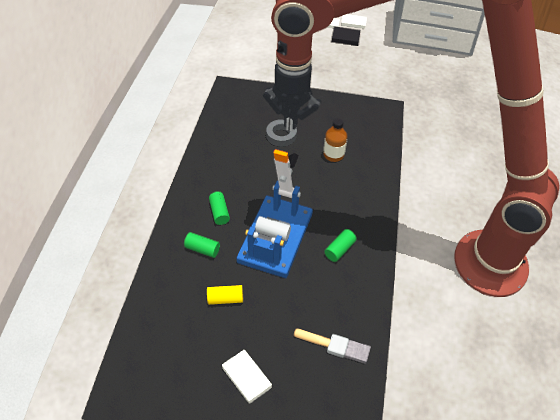

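View pics/wrist1.png

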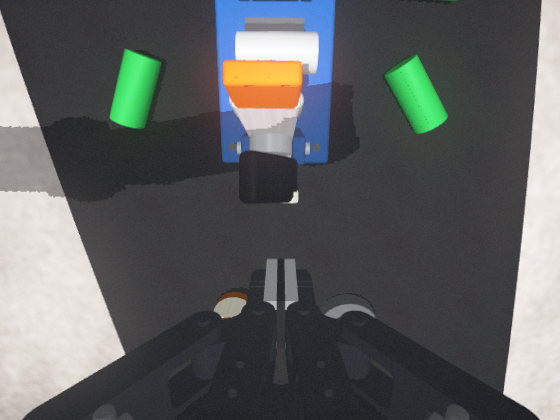

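Run:
```python
from h import *
st=arm.observe();p=arm.capture('wrist')
for d in arm.pinpoint(p,'strap_tab')[:3]:print(d, atz(p,d['centre'],.277,st))
print('tip px',proj(p,np.array(st['position'])-[0,0,.011],st))
for uv in [(223,62),(301,62),(223,85),(302,85),(262,85)]: print(uv,atz(p,uv,.285,st).round(4))
for d in arm.pinpoint(p,'knob_grip')[:3]:print(d)
th=np.radians(-8.38);Rm=np.array([[np.cos(th),-np.sin(th)],[np.sin(th),np.cos(th)]]);o=np.array([.5566,.0411])
for y,z,r in[(-.09,.1,0),(.065,.1,0),(0,.078,0)]:
  X=np.r_[Rm@[0,y]+o,z];print(X,proj(p,X,st))
for uv in [(218,161),(328,161)]: print(uv,atz(p,uv,.025,st).round(4),)
print(Rm@[-.065,-.12]+o,Rm@[.065,-.12]+o)
```

```text
{'centre': [264.5, 79.2], 'score': 0.83} [0.55235822 0.00727296 0.277     ]
tip px [280.74966466 272.39455548]
(223, 62) [0.5379 0.0155 0.285 ]
(301, 62) [0.5676 0.011  0.285 ]
(223, 85) [0.5362 0.0072 0.285 ]
(302, 85) [0.5669 0.0026 0.285 ]
(262, 85) [0.5513 0.0049 0.285 ]
{'centre': [268.0, 174.6], 'score': 0.94}
[ 0.54348361 -0.04793909  0.1       ] [273.20283701 148.41263741]
[0.56607295 0.10540601 0.1       ] [271.50662089 -35.90489913]
[0.5566 0.0411 0.078 ] [272.81181392  50.86820578]
(218, 161) [ 0.4711 -0.0642  0.025 ]
(328, 161) [ 0.6038 -0.0841  0.025 ]
[ 0.47480546 -0.06814584] [ 0.60341749 -0.08709174]
```

Run:
```python
import numpy as np
d=np.array([.1457,.9893]);h=np.array([.5435,-.047]);c0=np.array([.546,-.08,.29])
for a in [80,74,70,66,61,56,51,46,41,36,31,26,21,17,14,11,9,7,6]:
    A=np.radians(a);r=.194;y=r*np.cos(A)-.005*np.sin(A);z=.1+r*np.sin(A)+.005*np.cos(A)
    X=np.r_[h+d*(y-.011),z+.011];print(a,(X-c0).round(3).tolist())
```

```text
80 [0.0, 0.051, 0.013]
74 [0.003, 0.07, 0.009]
70 [0.005, 0.083, 0.005]
66 [0.007, 0.096, 0.0]
61 [0.009, 0.111, -0.007]
56 [0.011, 0.125, -0.015]
51 [0.013, 0.139, -0.025]
46 [0.015, 0.152, -0.036]
41 [0.017, 0.164, -0.048]
36 [0.018, 0.174, -0.061]
31 [0.02, 0.184, -0.075]
26 [0.021, 0.192, -0.089]
21 [0.022, 0.2, -0.105]
17 [0.023, 0.204, -0.117]
14 [0.023, 0.207, -0.127]
11 [0.024, 0.21, -0.137]
9 [0.024, 0.211, -0.144]
7 [0.024, 0.212, -0.15]
6 [0.024, 0.212, -0.154]
```

{"method": "move_arm", "body": {"hand": 0, "steps": [[[0.0,0.02,0.005],0],[[0.0,0.04,0.009],0],[[0.003,0.06,0.009],0],[[0.004,0.072,0.008],0],[[0.005,0.083,0.005],0],[[0.007,0.096,0.0],0],[[0.009,0.111,-0.007],0],[[0.011,0.125,-0.015],0],[[0.013,0.139,-0.025],0],[[0.015,0.152,-0.036],0],[[0.017,0.164,-0.048],0],[[0.018,0.174,-0.061],0],[[0.02,0.184,-0.075],0],[[0.021,0.192,-0.089],0],[[0.022,0.2,-0.105],0],[[0.023,0.204,-0.117],0],[[0.023,0.207,-0.127],0],[[0.024,0.21,-0.135],0],[[0.024,0.211,-0.138],0],[[0.024,0.211,-0.138],0]]}}

```text
time_s: 4.98
position: [0.5699, 0.1301, 0.1514]
eef_rot: [-90.1, -0.1, -98.5]
wrist_force: [-0.2, 0.4, 0.2]
finger_gap: 0.001
```

Run:
```python
from h import *
st=arm.observe();print({k:np.round(v,3) for k,v in st.items()})
for n in ['side','wrist']:
    p=arm.capture(n);save(p,n+'2')
    if n=='side':cv2.imwrite('pics/side2c.png',cv2.resize(p['pixels'][110:290,190:370,::-1],None,fx=3.3,fy=3.3,interpolation=2))
```

```text
{'time_s': np.float64(4.983), 'qpos': array([ -2.989,  36.404, -19.29 ,  98.445,  15.342,  47.861, -37.652]), 'joint_velocities': array([ 0.445, -1.136, -0.304, -0.795, -0.325,  0.648,  0.352]), 'tau': array([-1.0200e-01, -4.3211e+01, -3.3100e+00, -1.3690e+01,  3.1000e-02,
       -5.0000e-02, -2.2000e-02]), 'position': array([0.57 , 0.13 , 0.151]), 'eef_rot': array([-9.0089e+01, -5.4000e-02, -9.8479e+01]), 'wrist_force': array([-0.219,  0.376,  0.157]), 'torque': array([-0.031,  0.017, -0.028]), 'finger_gap': np.float64(0.001)}
```

View pics/side2c.png

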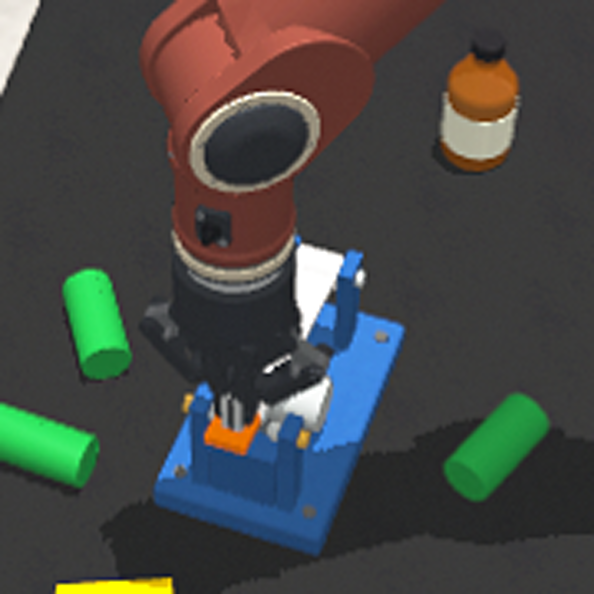

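View pics/wrist2.png

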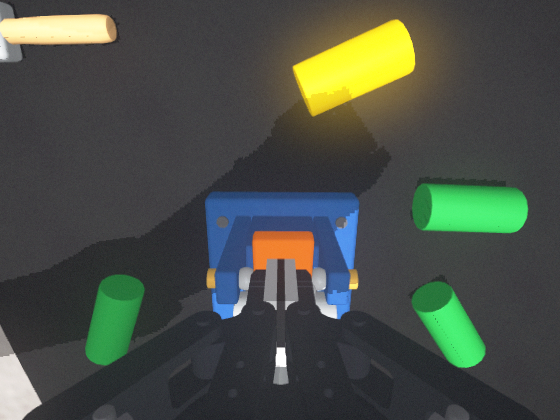

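Strap lies under the fingertips (orange at wrist (283,250), between the fork posts). Now I press down.

{"method": "move_arm", "body": {"hand": 0, "steps": [[[0.001,0.005,-0.003],0],[[0.001,0.005,-0.007],0],[[0.001,0.005,-0.011],0],[[0.001,0.005,-0.014],0],[[0.001,0.005,-0.017],0],[[0.001,0.005,-0.02],0],[[0.001,0.005,-0.023],0],[[0.001,0.005,-0.026],0],[[0.001,0.005,-0.029],0],[[0.001,0.005,-0.032],0],[[0.001,0.005,-0.034],0],[[0.001,0.005,-0.036],0],[[0.001,0.005,-0.036],0],[[0.001,0.005,-0.036],0]]}}

```text
time_s: 6.25
position: [0.571, 0.1352, 0.1161]
eef_rot: [-90.0, -0.0, -98.5]
wrist_force: [0.1, -0.0, 2.3]
finger_gap: -0.001
```

Run:
```python
from h import *
st=arm.observe();print({k:np.round(v,3) for k,v in st.items() if k in('position','wrist_force','time_s')})
for n in ['side','wrist']:
    p=arm.capture(n);save(p,n+'3')
    if n=='side':cv2.imwrite('pics/side3c.png',cv2.resize(p['pixels'][110:290,190:370,::-1],None,fx=3.3,fy=3.3,interpolation=2))
```

```text
{'time_s': np.float64(6.25), 'position': array([0.571, 0.135, 0.116]), 'wrist_force': array([ 8.600e-02, -1.000e-03,  2.318e+00])}
```

View pics/side3c.png

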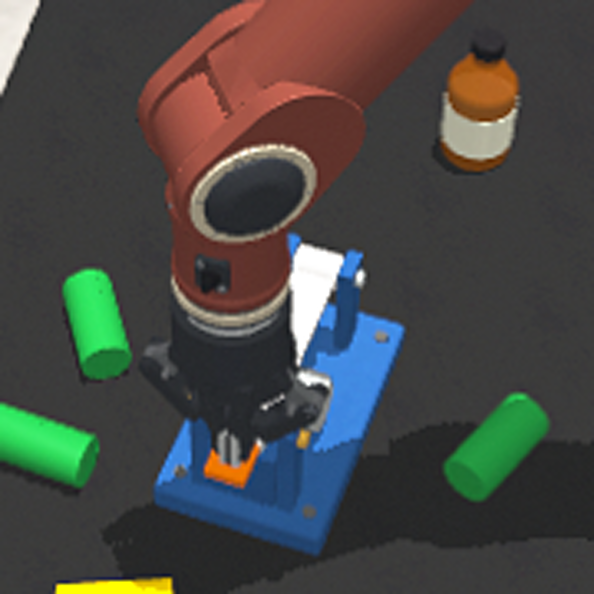

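{"method": "move_arm", "body": {"hand": 0, "steps": [[[0,0,-0.002],0],[[0,0,-0.004],0],[[0,0,-0.006],0],[[0,0,-0.006],0],[[0,0,-0.006],0]]}}

```text
time_s: 6.77
position: [0.5713, 0.1352, 0.1153]
eef_rot: [-89.9, -0.1, -98.5]
wrist_force: [-8.3, -4.3, 29.9]
finger_gap: 0.001
```

{"method": "move_arm", "body": {"hand": 0.05, "steps": [[[0,0,0.02],0],[[0,0,0.05],0],[[0,0,0.08],6],[[-0.002,-0.01,0.11],13],[[-0.004,-0.025,0.13],20],[[-0.006,-0.04,0.13],27],[[-0.008,-0.055,0.13],34],[[-0.01,-0.07,0.13],41],[[-0.012,-0.085,0.13],48],[[-0.014,-0.094,0.13],55],[[-0.014,-0.094,0.13],62],[[-0.014,-0.094,0.13],69],[[-0.014,-0.094,0.13],76],[[-0.014,-0.094,0.13],83],[[-0.014,-0.094,0.13],90],[[-0.014,-0.094,0.13],90],[[-0.014,-0.094,0.13],90]]}}

```text
time_s: 8.18
position: [0.5572, 0.0411, 0.2397]
eef_rot: [-90.0, 0.1, -8.7]
wrist_force: [-0.3, 0.5, 0.7]
finger_gap: 0.584
```

Run:
```python
from h import *
st=arm.observe();print({k:np.round(v,3) for k,v in st.items() if k in('position','wrist_force','time_s','eef_rot','qpos','finger_gap')})
for n in ['side','wrist']:
    p=arm.capture(n);save(p,n+'4')
    if n=='side':cv2.imwrite('pics/side4c.png',cv2.resize(p['pixels'][110:290,190:370,::-1],None,fx=3.3,fy=3.3,interpolation=2))
    print([(d['centre'],d['score'],atz(p,d['centre'],.134,st).round(4)) for d in arm.pinpoint(p,'knob_grip')][:3])
    print([(d['centre'],d['score'],atz(p,d['centre'],.1,st).round(4)) for d in arm.pinpoint(p,'strap_tab')][:3])
```

```text
{'time_s': np.float64(8.183), 'qpos': array([ 22.169,  33.585, -46.237,  96.311,  26.899,  61.881,  49.022]), 'position': array([0.557, 0.041, 0.24 ]), 'eef_rot': array([-8.9995e+01,  5.4000e-02, -8.6620e+00]), 'wrist_force': array([-0.278,  0.533,  0.741]), 'finger_gap': np.float64(0.584)}
[([274.0, 206.5], 0.58, array([0.5613, 0.0377, 0.134 ]))]
[([259.5, 250.4], 0.89, array([0.5741, 0.1417, 0.1   ]))]
[([283.5, 212.0], 0.78, array([0.5585, 0.0426, 0.134 ]))]
[([393.3, 199.6], 0.96, array([0.5736, 0.1373, 0.1   ]))]
```

View pics/side4c.png

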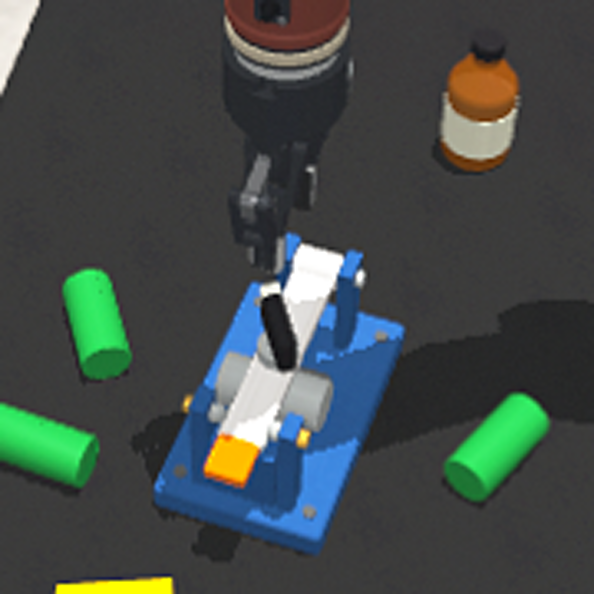

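View pics/wrist4.png

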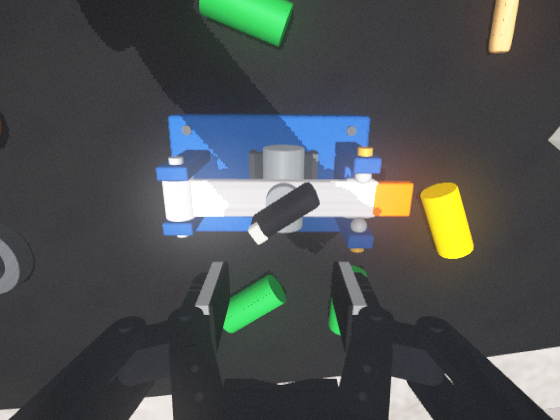

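Run:
```python
from h import *
st=arm.observe();p=arm.capture('wrist')
im=p['pixels'][170:260,230:340,::-1];cv2.imwrite('pics/w4c.png',cv2.resize(im,None,fx=6,fy=6,interpolation=2))
g=p['pixels'].astype(int).max(2);m=np.zeros(g.shape,np.uint8)
sub=(g<70).astype(np.uint8)
k,l,s,c=cv2.connectedComponentsWithStats(sub);i=l[205,290];print(s[i],c[i])
for r in arm.silhouettes(p,'knob_grip')[:1]: print(r['bbox'],r['score'],cv2.minAreaRect(np.argwhere(r['region'])[:,::-1].astype(np.float32)))
```

```text
[    0     0   560   420 82608] [315.13121005 196.7378099 ]
[250.6, 181.7, 318.7, 243.4] 0.84 ((278.95953369140625, 205.996826171875), (41.38837814331055, 78.45768737792969), 57.60015869140625)
```

View pics/w4c.png

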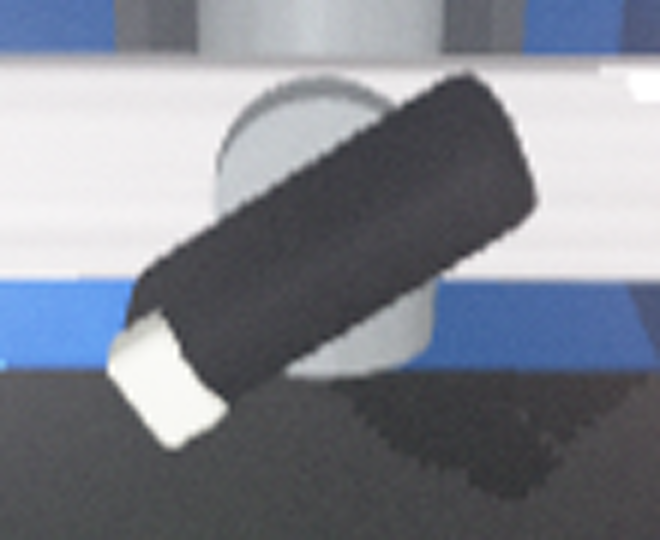

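Picture: black wing at wrist (284,212), its white mark at lower left (258,234). That puts the knob at about 57° (1.0 rad), still loose. The strap lies level under the balls and the cylinder is in place. I align the jaws, descend and grip.

{"method": "move_arm", "body": {"hand": 0.05, "steps": [[[0.001,0,0],-7],[[0.001,0,0],-14],[[0.001,0,0],-21],[[0.001,0,0],-28],[[0.001,0,0],-35],[[0.001,0,0],-42],[[0.001,0,0],-49],[[0.001,0,-0.01],-56],[[0.001,0,-0.025],-57.5],[[0.001,0,-0.04],-57.5],[[0.001,0,-0.055],-57.5],[[0.001,0,-0.07],-57.5],[[0.001,0,-0.08],-57.5],[[0.001,0,-0.08],-57.5]]}}

```text
time_s: 9.75
position: [0.5569, 0.0412, 0.1582]
eef_rot: [-90.3, 0.1, -66.0]
wrist_force: [-0.8, -0.1, 0.2]
finger_gap: 0.584
```

Run:
```python
from h import *
st=arm.observe();print({k:np.round(v,3) for k,v in st.items() if k in('position','wrist_force','time_s','eef_rot','qpos','finger_gap')})
p=arm.capture('wrist');save(p,'wrist5')
print(proj(p,st['position'],st))
```

```text
{'time_s': np.float64(9.75), 'qpos': array([ 11.354,  35.297, -28.045, 102.026,  21.317,  48.27 ,  -2.732]), 'position': array([0.557, 0.041, 0.158]), 'eef_rot': array([-9.0251e+01,  7.6000e-02, -6.5953e+01]), 'wrist_force': array([-0.799, -0.083,  0.19 ]), 'finger_gap': np.float64(0.584)}
[281.73935561 284.93676464]
```

View pics/wrist5.png

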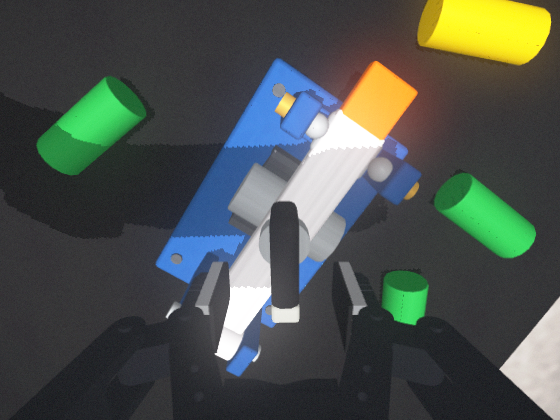

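{"method": "move_arm", "body": {"hand": 0.05, "steps": [[[0,0,-0.01],0],[[0,0,-0.02],0],[[0,0,-0.025],0],[[0,0,-0.025],0]]}}

```text
time_s: 10.13
position: [0.5574, 0.0412, 0.1339]
eef_rot: [-90.2, 0.0, -66.0]
wrist_force: [-0.5, -0.1, -0.3]
finger_gap: 0.585
```

{"method": "move_arm", "body": {"hand": 0, "steps": [[[0,0,0],0],[[0,0,0],0],[[0,0,0],0],[[0,0,0],0],[[0,0,0],0],[[0,0,0],0],[[0,0,0],0],[[0,0,0],0]]}}

```text
time_s: 10.8
position: [0.5588, 0.0418, 0.1359]
eef_rot: [-89.9, -0.0, -66.0]
wrist_force: [-0.1, 0.1, 4.0]
finger_gap: 0.149
```

Run:
```python
from h import *
st=arm.observe();print({k:np.round(v,3) for k,v in st.items() if k in('position','wrist_force','torque','time_s','eef_rot','qpos','finger_gap')})
p=arm.capture('wrist');save(p,'wrist6')
```

```text
{'time_s': np.float64(10.8), 'qpos': array([ 10.65 ,  36.951, -27.069, 103.21 ,  22.68 ,  45.195,  -3.901]), 'position': array([0.559, 0.042, 0.136]), 'eef_rot': array([-8.9921e+01, -1.9000e-02, -6.5950e+01]), 'wrist_force': array([-0.136,  0.111,  3.996]), 'torque': array([ 0.053, -0.053,  0.018]), 'finger_gap': np.float64(0.149)}
```

View pics/wrist6.png

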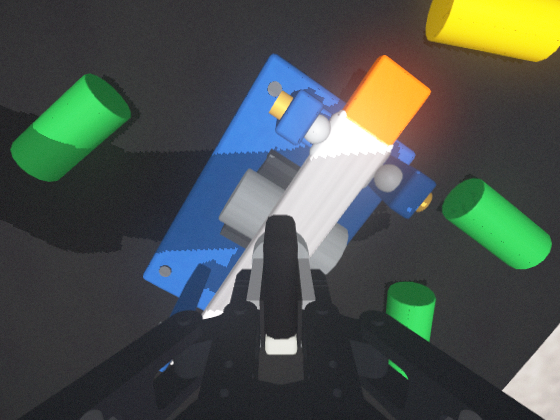

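Wing gripped (opening ≈ 13 mm). Turning clockwise.

{"method": "move_arm", "body": {"hand": 0, "steps": [[[0,0,0],-5],[[0,0,0],-10],[[0,0,0],-15],[[0,0,0],-20],[[0,0,0],-25],[[0,0,0],-30],[[0,0,0],-35],[[0,0,0],-40],[[0,0,0],-45],[[0,0,0],-50],[[0,0,0],-55],[[0,0,0],-60],[[0,0,0],-65],[[0,0,0],-70],[[0,0,0],-75],[[0,0,0],-80],[[0,0,0],-85],[[0,0,0],-90],[[0,0,0],-95],[[0,0,0],-95]]}}

```text
time_s: 12.52
position: [0.5559, 0.043, 0.1358]
eef_rot: [-90.2, -0.2, -161.1]
wrist_force: [-5.2, 2.3, 8.6]
finger_gap: 0.151
```

Run:
```python
from h import *
st=arm.observe();print({k:np.round(v,3) for k,v in st.items() if k in('position','wrist_force','torque','time_s','eef_rot','qpos','finger_gap')})
p=arm.capture('wrist');save(p,'wrist7')
```

```text
{'time_s': np.float64(12.517), 'qpos': array([ -6.695,  34.482,   0.119, 103.937,  -0.254,  41.851, -77.473]), 'position': array([0.556, 0.043, 0.136]), 'eef_rot': array([ -90.157,   -0.241, -161.066]), 'wrist_force': array([-5.207,  2.264,  8.639]), 'torque': array([ 0.356,  0.94 , -0.135]), 'finger_gap': np.float64(0.151)}
```

View pics/wrist7.png

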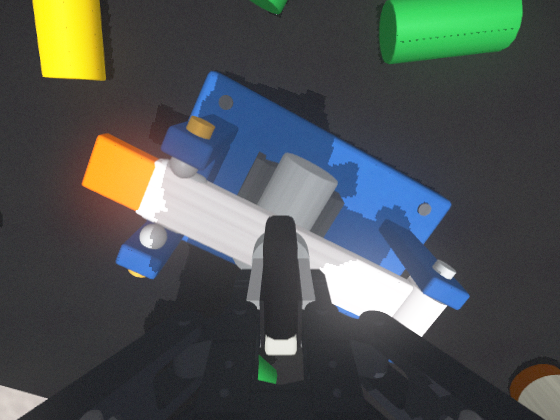

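{"method": "move_arm", "body": {"hand": 0, "steps": [[[0,0,0],-3],[[0,0,0],-6],[[0,0,0],-9],[[0,0,0],-11],[[0,0,0],-13],[[0,0,0],-15],[[0,0,0],-15],[[0,0,0],-15]]}}

```text
time_s: 13.23
position: [0.5558, 0.0436, 0.1358]
eef_rot: [-90.1, -0.3, -175.8]
wrist_force: [-5.8, 2.0, 10.1]
finger_gap: 0.152
```

Run:
```python
from h import *
st=arm.observe();print({k:np.round(v,3) for k,v in st.items() if k in('position','wrist_force','torque','time_s','eef_rot','qpos','finger_gap')})
```

```text
{'time_s': np.float64(13.233), 'qpos': array([ -9.46 ,  34.544,   4.351, 104.025,  -3.912,  41.854, -88.728]), 'position': array([0.556, 0.044, 0.136]), 'eef_rot': array([ -90.135,   -0.283, -175.782]), 'wrist_force': array([-5.808,  2.005, 10.127]), 'torque': array([0.451, 1.016, 0.218]), 'finger_gap': np.float64(0.152)}
```

{"method": "move_arm", "body": {"hand": 0, "steps": [[[0,0,0],-2],[[0,0,0],-4],[[0,0,0],-6],[[0,0,0],-6],[[0,0,0],-6]]}}

```text
time_s: 13.65
position: [0.5559, 0.0437, 0.1359]
eef_rot: [-90.0, -0.3, 179.0]
wrist_force: [-5.8, 1.9, 10.2]
finger_gap: 0.155
```

Run:
```python
from h import *
st=arm.observe();print({k:np.round(v,3) for k,v in st.items() if k in('position','wrist_force','torque','time_s','eef_rot','qpos','finger_gap')})
p=arm.capture('wrist');save(p,'wrist8')
```

```text
{'time_s': np.float64(13.65), 'qpos': array([-10.617,  34.596,   6.002, 104.046,  -5.08 ,  41.897, -92.912]), 'position': array([0.556, 0.044, 0.136]), 'eef_rot': array([-89.954,  -0.276, 178.956]), 'wrist_force': array([-5.798,  1.925, 10.195]), 'torque': array([0.259, 1.063, 2.281]), 'finger_gap': np.float64(0.155)}
```

View pics/wrist8.png

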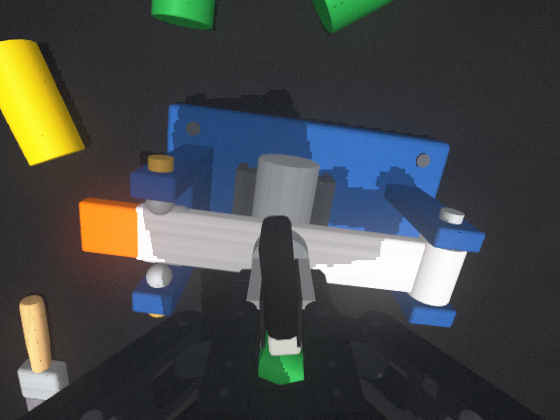

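Torque jumped from 0.2 to 2.3 N m, so the knob is tight. I release and lift.

{"method": "move_arm", "body": {"hand": 0.05, "steps": [[[0,0,0],0],[[0,0,0],0],[[0,0,0],0],[[0,0,0],0],[[0,0,0],0],[[0,0,0.01],0],[[0,0,0.03],0],[[0,0,0.06],0],[[0,0,0.09],0],[[0,0,0.12],0],[[-0.01,0,0.14],0],[[-0.02,0,0.15],0],[[-0.02,0,0.15],0],[[-0.02,0,0.15],0]]}}

```text
time_s: 14.87
position: [0.5383, 0.0415, 0.2862]
eef_rot: [-90.0, 0.1, 178.0]
wrist_force: [0.1, 0.3, -1.3]
finger_gap: 0.586
```

Run:
```python
from h import *
st=arm.observe();print({k:np.round(v,3) for k,v in st.items() if k in('position','wrist_force','torque','time_s','eef_rot','qpos','finger_gap')})
for n in ['side','top','wrist']:
    p=arm.capture(n);save(p,n+'9')
    if n=='side':cv2.imwrite('pics/side9c.png',cv2.resize(p['pixels'][110:290,190:370,::-1],None,fx=3.3,fy=3.3,interpolation=2))
```

```text
{'time_s': np.float64(14.867), 'qpos': array([-12.06 ,  22.971,   7.793,  96.459,  -3.493,  60.696, -95.141]), 'position': array([0.538, 0.041, 0.286]), 'eef_rot': array([-9.0025e+01,  1.0800e-01,  1.7803e+02]), 'wrist_force': array([ 0.069,  0.292, -1.317]), 'torque': array([ 0.033, -0.018, -0.031]), 'finger_gap': np.float64(0.586)}
```

View pics/side9c.png

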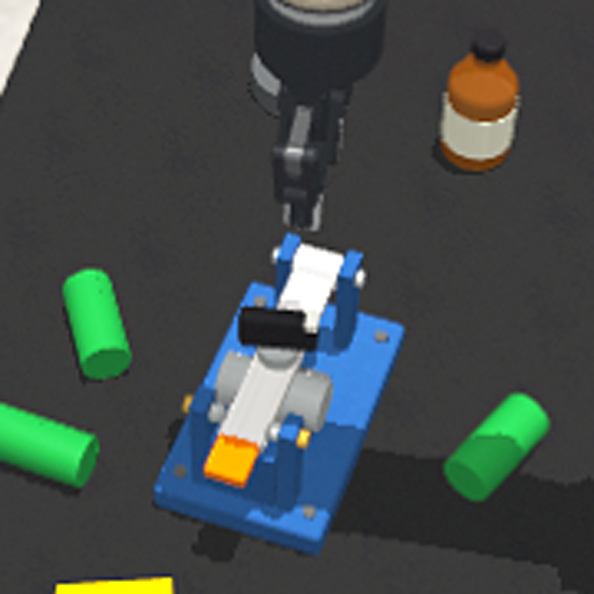

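View pics/wrist9.png

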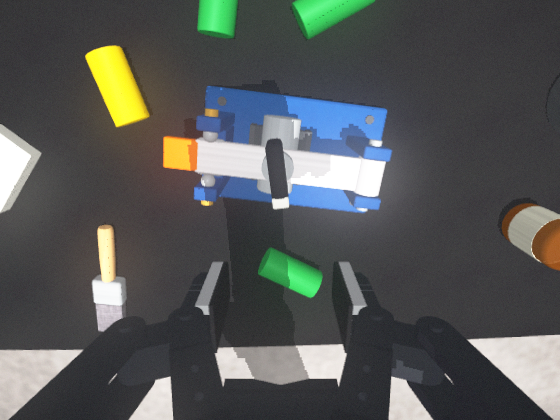

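Run:
```python
from h import *
st=arm.observe();p=arm.capture('wrist')
cv2.imwrite('pics/w9c.png',cv2.resize(p['pixels'][120:220,220:340,::-1],None,fx=6,fy=6,interpolation=2))
print([(d['centre'],atz(p,d['centre'],.1,st).round(4)) for d in arm.pinpoint(p,'strap_tab')][:2])
```

```text
[([178.8, 152.1], array([0.5726, 0.1377, 0.1   ]))]
```

View pics/w9c.png

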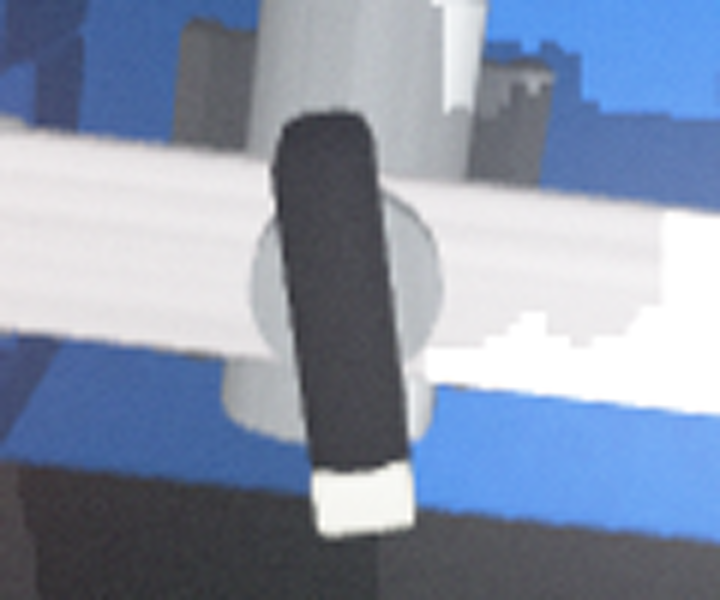

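```bash
python3 -c "
from workcell import arm
print(arm.job_done())"
```

```text
the job is handed in; nothing more can be done
None
```

I closed the strap, tightened the knob and handed the job in; the hand-in gives no verdict, so everything below rests on my own checks.

- **Strap:** I swung it from about 73° with closed fingertips and pressed the orange end down until it stopped hard. The fingertips stood at about 104 mm height there, against 105 mm expected, with 30 N on the wrist. The later pictures show it level under the balls.
- **Knob:** It stood at about 1.0 rad when the strap went home, so it was still loose. I then turned it clockwise until the wrist torque jumped from 0.2 to 2.3 N m.
- **Final state:** The last close crop puts the wing at about 167° (2.9 rad). The cylinder is in its V and none of the other things looked moved. I did not measure their positions. The gripper was open and clear of everything about 15 cm above the knob, and the clock stood at about 15 s.

One reading disagreed slightly: the side-camera network put the closed orange end and the knob about 5 mm from the fixture fit, while the wrist camera agreed to within about 4 mm.

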